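# Find the heavy side of the tube rotator and hold it down

### The job

The blue tube rotator on the lab bench is out of balance: a weight hidden inside its closed drum makes one side heavy, but the bearing drags, so the wheel comes to rest well off true. Turn the wheel by its arms both ways, feel where it pulls back and where it no longer does to find the heavy side, then bring the heavy side straight down. Finish while still holding the wheel there by one of its arms, and leave the tube rack, the bottle and the beaker alone.

Things in the scene. Friction and masses are not known exactly. Their poses are not given: they have to be found in the camera images.
- stand: Fixed grey stand of the tube rotator: base plate 130 x 150 x 18 mm on the bench, origin at the centre of its underside; its +x axis is level, along the axle. A bracket (50 mm wide, 22 mm thick, 180 mm high) rises at x = -30 mm; the wheel hangs on the axle at x = +30 mm, beyond it. The arms lie in the plane square to x through point axle.
- axle (a point): Centre of the wheel on its axle, 160 mm above the bench. The bearing drags with a steady 0.125 N m and damps swings, so a wheel let go sinks back slowly (up to about 1 rad/s, 2 s) and stops with the heavy side still 25 to 40 degrees short of straight down, equally far from either side; within that range, and about straight up, it stays where put. It may be sinking at the start (3 s).
- wheel: The wheel, origin at its centre, x along the axle (as the stand's x). Closed blue drum, radius 55 mm, 50 mm thick. Six white round arms, 14 mm across (15 mm at the cap), stand out radially every 60 degrees, to 115 mm from the axle; end caps grey, but red on the arm along the wheel's +z. It turns both ways without end.
- drum_face (a point): Centre of the drum's flat face, 25 mm along +x from the wheel's centre. The weight sealed in the drum pulls the heavy side down with 0.19 to 0.29 N m when it is level with the axle, by the sine of its angle from vertical (2 to 3 N felt on an arm 90 mm from the axle, with or against 1.4 N of drag).
- red_cap (a point): End of the red-capped arm, 115 mm from the axle along the wheel's +z: only a mark to follow the turning by. The heavy side bears no mark, lies in a different direction from this arm each time, at or between arms, and is not at the bottom at the start.
- rack: White test tube rack, 160 x 60 mm, 122 mm high with its tubes; loose bystander, origin under its centre.
- bottle: Amber bottle, 60 mm across, 130 mm high; loose bystander, origin under its centre.
- beaker: Glass beaker, 70 mm across, 85 mm high; loose bystander, origin under its centre.

How it is judged (in metres and radians):
At the end, for the whole second after the job is handed in: The hidden weight is within 18 degrees of straight below the axle, the wheel is still (below 0.15 rad/s) and the fingers hold it (over 2 N on the wheel), through the last second (height (world z) of slug_c0 below 0.12006 m and contact force between the fingers and wheel above 2 N and angular speed of wheel below 0.15 rad/s); the arm keeps its last pose, push and grip.
It fails at once if a bystander (rack, bottle, beaker) is moved more than 20 mm (distance of any of rack, bottle, beaker from where it was at the start of the episode above 0.02 m).
It also fails if it takes over 72 s, if anything falls off the work surface, if the arm or the gripper's body presses on something with over 40 N, if the wrist force passes 120 N, or if a joint passes its speed limit or range.

### The arm

A 6-joint arm with a two-finger parallel gripper is mounted at the origin on the work surface. World frame = base frame: x ahead of the robot, y to its left, z up, the work surface at z = 0. Lengths are in m, angles in degrees, forces in N, time in s.
With the tool pointing down it reaches from about 0.3 to 0.75 m from the base axis. Payload 8.5 kg.
Tool frame: the origin (TCP) lies at the very end of the fingers, on their centre line; the grasp point (between the pads) lies 19 mm behind it (grip_depth is the distance from the TCP to the grasp point, in m); z points along the fingers, y is the direction in which the jaws open and shut (so a half turn about z gives the same grasp; the last joint's range is limited). The gripper opens to 85 mm and grips with 20 to 120 N. Pads are 22 mm wide; open, the fingers measure 114 mm over their backs; the gripper's body (76 mm by 85 mm) begins 54 mm behind the grasp point. The pads swing forward as they close: fully open they stand 13 mm farther back than shut.
Start: joints at [51.95, 21.807, 74.336, -0, 83.858, -12.336], TCP at [0.239, 0.496, 0.231] pointing down, gripper open.
Joint ranges: [-178.18, 178.18], [-50.72, 133.34], [12.68, 142.11], [-81.47, 261.47], [9.98, 163.14], [-165.26, 165.26]. Speed limits (degrees/s): [136.94, 136.94, 180, 180, 180, 180].

### API

Orientations are given as a 3x3 rotation matrix whose columns are the frame's x, y, z axes.
In Python, from rig import observe, get_image, close_job, silhouettes, grip_depth gives the robot as it stands. The module is installed in compiled form; this text tells all that it offers.
- The arm moves only by the shell command python3 -m crank 'ROWS' [FORCE]. ROWS is a JSON object of lists of equal length, an entry for each row: "slide": the shift along the tool's x, y, z in m, a list of three; "roll": the turn about the tool's z in rad; "grip": the finger opening in m, from 0 to 0.0854. A call has exactly 8 rows; each row is the pose to reach, as a shift and turn from the pose commanded when the call began, along the tool's axes at that moment; what a row does not reach only later rows make up. A row lasts 1/10 s, in which the tool goes at most 50 mm and 8.59 degrees, less where a joint would pass 70% of its speed; a pose out of reach is approached as far as the arm can. A call with a gripper value outside its range is refused whole. The fingers move at their own pace and stop on an object; FORCE is the grip in N (left out, the last holds). Time passes only in rows, so rows that repeat a pose let the fingers close, or fill a call up. It gives the time, the measured TCP pose, the force and the opening at its end, in the units of the state.
- observe(): the state, without advancing time (a new reading comes with each control period).
- get_image(name): name is "scene" or "side" or "wrist"; returns a dict with "frame" (400x640x3 uint8, red, green, blue), "fx", "fy", "cx", "cy" (pixels), "xyz" and "rotation" of the camera in the world. Camera axes: x right, y down, z forward; pixel columns grow to the right and rows downward; lengths in m; the calibration is good to about 2 mm. A picture is of the moment at which its call begins. There is no depth.
- close_job(): hands the job in, once; it reports no verdict.
Trained networks look in a picture, given as the dict that the camera call returned (one of the last four; its "shot" number tells which), for a name from the list of things; names that differ only in an ending like _2 or _b are one class to them, and where a whole thing is asked for, a point or a joint stands for the part that bears it (a point fixed in the world has none). Each returns a list of dicts, best first, with "confidence" (0 to 1); they miss things now and then, are a little off and sometimes report something else, mostly with a low value. They report only what shows in the picture. A call takes as long as a camera call.
- silhouettes(target, picture): "pixels" (400x640 bool, what is visible of it) and "box" ([centre column, centre row, width, height] in pixels, round what is visible of it).
The state is a dict: "time_s": time; "q": joint angles; "qvel": joint speeds; "joint_efforts": joint torques, N m; "position": TCP position; "tool_rot": TCP orientation; "ft_force": force on the tool from outside, world axes, zero at the start; "wrist_torque": the same for the moment, N m; "grip_width": finger opening in m.
Only numpy, scipy, OpenCV 4.12 (cv2) and the standard library are available. Lean on these libraries where they do the work, as an engineer would, in place of code of your own. Each camera call takes 0.05 s, during which the arm holds its last target.

## Working session

There is one attempt and no reset: what is moved stays moved. The work goes in short steps, Python scripts to look and compute and a shell command to move; the robot and the scene stay as the last step left them, time stands still between calls to the robot, and variables do not carry over. Pictures are saved under pics/ and viewed, and the job is handed in when it is done.

```bash
mkdir -p pics; cat > h.py <<'E'
from rig import observe,get_image,silhouettes,grip_depth
import cv2,numpy as np
def snap(n,f):
    p=get_image(n); cv2.imwrite('pics/'+f,cv2.cvtColor(p['frame'],cv2.COLOR_RGB2BGR)); return p
def proj(p,X):
    R=np.array(p['rotation']);c=R.T@(np.array(X)-np.array(p['xyz']));return np.array([p['fx']*c[0]/c[2]+p['cx'],p['fy']*c[1]/c[2]+p['cy']])
def ray(p,uv):
    R=np.array(p['rotation']);d=R@np.array([(uv[0]-p['cx'])/p['fx'],(uv[1]-p['cy'])/p['fy'],1]);return np.array(p['xyz']),d/np.linalg.norm(d)
def tri(obs):
    A=np.zeros((3,3));b=np.zeros(3)
    for p,uv in obs:
        o,d=ray(p,uv);M=np.eye(3)-np.outer(d,d);A+=M;b+=M@o
    return np.linalg.solve(A,b)
E
python3 - <<'E'
from h import *
print(grip_depth, observe())
for n in['scene','side','wrist']:
    p=snap(n,n+'0.png');print(n,np.round(p['xyz'],3),np.round(p['rotation'],3).tolist(),p['fx'],p['cx'],p['cy'])
    for t in['stand','wheel','drum_face','red_cap','rack','bottle','beaker']:
        for s in silhouettes(t,p)[:2]: print(t,np.round(s['confidence'],2),np.round(s['box'],1))
E
```

```text
0.0187 {'time_s': 0.0, 'q': array([ 5.19501773e+01,  2.18385260e+01,  7.43845995e+01, -8.46510834e-05,
        8.38562836e+01, -1.23373257e+01]), 'qvel': array([ 0.04101101,  0.02373155,  0.1060953 ,  0.03017224, -0.00953734,
        0.02321356]), 'joint_efforts': array([-1.39910968e-03, -4.48460484e+01, -2.31284684e+01, -2.08535571e-04,
        4.67544218e-03,  4.65339298e-06]), 'position': array([0.23845474, 0.49530062, 0.23073577]), 'tool_rot': array([[-9.00982356e-01,  4.33854890e-01, -8.53067606e-04],
       [ 4.33855629e-01,  9.00981743e-01, -1.09230518e-03],
       [ 2.94696392e-04, -1.35425588e-03, -9.99999040e-01]]), 'ft_force': array([ 0.87905139,  0.35015116, -0.13894721]), 'wrist_torque': array([-0.05522174, -0.00194347, -0.01795328]), 'grip_width': 0.08513037662627368}
scene [ 0.954 -0.315  0.976] [[0.726, 0.581, -0.368], [0.687, -0.606, 0.401], [0.01, -0.544, -0.839]] 368.4080891722339 319.29250167765304 198.0580029997938
stand 0.83 [274.4 239.4  66.3  87.7]
stand 0.32 [221.  306.4  28.   28.9]
wheel 0.92 [277.2 232.4  58.7  76.5]
drum_face 0.98 [279.4 232.   57.5  78.7]
red_cap 0.63 [274.5 234.4  58.8  73.4]
rack 0.91 [317.3 182.3  46.6  57. ]
rack 0.44 [277.7 230.5  53.   73.8]
bottle 0.92 [220.5 308.4  28.2  28.5]
beaker 0.62 [360.  229.1  27.3  34.9]
side [-0.022 -0.566  0.954] [[0.685, -0.497, 0.533], [-0.728, -0.452, 0.514], [-0.015, -0.741, -0.672]] 451.92607695525163 314.93966902614545 204.25079743353726
stand 0.67 [338.2 247.8  81.4 120.2]
wheel 0.63 [341.1 228.   77.3  75. ]
drum_face 0.64 [341.5 225.   75.7  80.7]
red_cap 0.69 [343.5 224.7  77.   79. ]
rack 0.94 [252.8 232.6  60.9  59.8]
bottle 0.85 [409.9 304.5  31.5  49.3]
beaker 0.76 [317.  207.7  24.6  41.5]
wrist [0.179 0.523 0.375] [[0.434, 0.869, 0.237], [0.901, -0.419, -0.114], [0.0, 0.263, -0.965]] 322.16376967057477 319.42758002459675 195.29246247540252
rack 0.54 [145.2 397.   10.    2.7]
```

```bash
python3 - <<'E'
import cv2,numpy as np
a=cv2.imread('pics/scene0.png')[140:340,180:400];b=cv2.imread('pics/side0.png')[140:340,220:440]
cv2.imwrite('pics/c0.png',np.hstack([cv2.resize(a,(400,364),interpolation=2),cv2.resize(b,(400,364),interpolation=2)]))
E
```

```text
(no output)
```

View pics/c0.png

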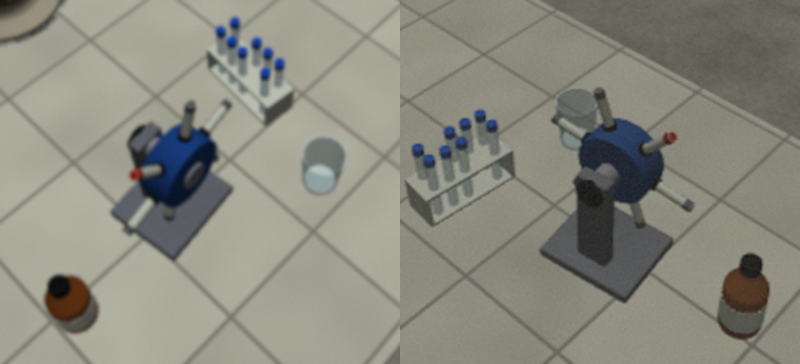

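View pics/scene0.png

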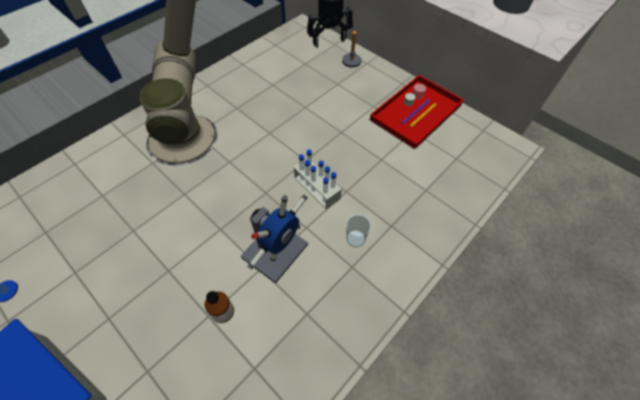

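View pics/side0.png

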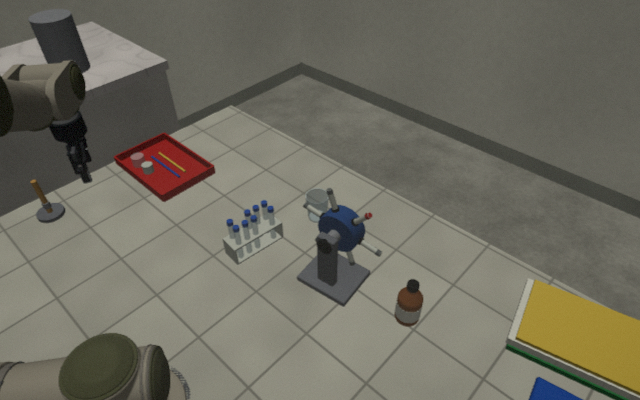

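```bash
python3 - <<'E'
from h import *
s=get_image('scene');d=get_image('side')
def pl(p,uv,z):
    o,r=ray(p,uv);return np.round((o+r*(z-o[2])/r[2]),3)
for uv in[(307.6,242.7),(276.2,281.2),(242.2,256.5)]: print('scene',pl(s,uv,.016))
for uv in[(298.1,277.4),(344.9,303.2),(369.6,270.8)]: print('side',pl(d,uv,.016))
def caps(p,name):
    f=p['frame'].astype(int);m=(f[...,0]>120)&(f[...,1]<75)&(f[...,2]<75)
    m[:200,:]&=False; 
    m[:, :240]=False
    m[:,400:]=False
    ys,xs=np.nonzero(m);print(name,len(xs),xs.mean(),ys.mean());return (xs.mean(),ys.mean())
a=caps(s,'s');b=caps(d,'d');X=tri([(s,a),(d,b)]);print('red',X,proj(s,X)-a)
for n,z in[('bottle',.065),('beaker',.042),('rack',.061)]:
    o=[]
    for p in(s,d):
        r=silhouettes(n,p)
        if r:o.append((p,r[0]['box'][:2]))
    if len(o)==2:print(n,tri(o))
print(observe()['time_s'])
E
```

```text
scene [0.613 0.009 0.016]
scene [ 0.632 -0.132  0.016]
scene [ 0.51  -0.149  0.016]
side [ 0.484 -0.01   0.016]
side [ 0.505 -0.153  0.016]
side [ 0.628 -0.135  0.016]
s 23 254.30434782608697 235.08695652173913
d 0 nan nan
red [nan nan nan] [nan nan]
bottle [ 0.59212524 -0.27649966  0.0474582 ]
beaker [0.70222251 0.13081247 0.02697697]
rack [0.49746819 0.17628575 0.04635041]
1.6<stdin>:12: RuntimeWarning: Mean of empty slice.
  ret = ret.dtype.type(ret / rcount)
```

```bash
cat > fit.py <<'E'
from h import *
from scipy.optimize import minimize
BG=None
def hull(img,p,P,col):
    uv=np.array([proj(p,X) for X in P]);h=cv2.convexHull((uv*16).astype(np.float32))
    cv2.fillConvexPoly(img,h.astype(np.int32),col,cv2.LINE_AA,4)
def render(p,par,name,bg):
    x,y,yaw,th=par;img=bg.copy()
    ex=np.array([np.cos(yaw),np.sin(yaw),0]);ey=np.array([-np.sin(yaw),np.cos(yaw),0]);ez=np.array([0,0,1.]);o=np.array([x,y,0])
    def box(x0,x1,y0,y1,z0,z1): return [o+a*ex+b*ey+c*ez for a in(x0,x1) for b in(y0,y1) for c in(z0,z1)]
    def br(): hull(img,p,box(-.041,-.019,-.025,.025,.018,.18),(70,70,75)) 
    hull(img,p,box(-.065,.065,-.075,.075,0,.018),(95,95,103))
    c=o+.03*ex+.16*ez
    def arms():
        for k in range(6):
            a=th+k*np.pi/3;d=-np.sin(a)*ey+np.cos(a)*ez;n=np.cross(ex,d)
            for r0,r1,col in((.05,.1,(200,200,195)),(.1,.115,(190,30,30) if k==0 else (100,100,100))):
                hull(img,p,[c+r*d+.007*(np.cos(q)*ex+np.sin(q)*n) for r in(r0,r1) for q in np.arange(0,6.3,.8)],col)
    def drum(): hull(img,p,[c+s*ex+.055*(np.cos(q)*ey+np.sin(q)*ez) for s in(-.025,.025) for q in np.arange(0,6.3,.2)],(35,60,120))
    if name=='scene': br();arms_first=True;drum();arms()
    else: arms();drum();br()
    return img
ROI={'scene':(200,350,170,300),'side':(270,400,165,315)}
def cost(par,obs,full=False):
    s=0
    for n,p,f in obs:
        a,b,c,d=ROI[n];bg=np.full(f.shape,165,np.uint8) ; bg[...]=np.median(f[c:d,a:b].reshape(-1,3),0)
        r=cv2.GaussianBlur(render(p,par,n,bg),(0,0),1.2)
        e=(r[c:d,a:b].astype(float)-f[c:d,a:b]);s+=np.minimum(np.abs(e),80).mean()
    return s
def drumfit(obs,x0,only_th=False):
    best=None
    for t in np.radians(np.arange(0,360,10)):
        v=cost([*x0[:3],t],obs)
        if best is None or v<best[0]:best=(v,t)
    x0=[*x0[:3],best[1]]
    if only_th:
        g=np.arange(-14,14.1,.5);v=[cost([*x0[:3],x0[3]+np.radians(a)],obs) for a in g]
        return np.array([*x0[:3],x0[3]+np.radians(g[np.argmin(v)])]),min(v)
    r=minimize(cost,x0,args=(obs,),method='Nelder-Mead',options=dict(initial_simplex=np.array([x0]+[np.array(x0)+d for d in np.diag([.008,.008,.06,.1])]),maxiter=300,xatol=1e-4,fatol=1e-3))
    return r.x,r.fun
E
cat > f0.py <<'E'
from fit import *
s=get_image('scene');d=get_image('side');print(observe()['time_s'])
for n in('scene','side'):
    p=s if n=='scene' else d
    cv2.imwrite(f'pics/{n}1.png',p['frame'][...,::-1])
obs1=[('scene',s,s['frame']),('side',d,d['frame'])]
obs0=[(n,p,cv2.imread(f'pics/{n}0.png')[...,::-1]) for n,p in(('scene',s),('side',d))]
x0=[.5595,-.071,.14,0]
x1,f=drumfit(obs1,x0);print('t1',x1,np.degrees(x1[2:]),f)
x2,f=drumfit(obs0,x1,True);print('t0',np.degrees(x2[3]),f)
x3,f=drumfit(obs1,x1,True);print('t1',np.degrees(x3[3]),f)
im=[]
for n,p,fr in obs1:
    a,b,c,e=ROI[n];bg=np.full(fr.shape,165,np.uint8);r=render(p,x1,n,bg)
    im.append(cv2.resize(np.hstack([fr[c:e,a:b],r[c:e,a:b]]),(640,290),interpolation=2))
cv2.imwrite('pics/fit1.png',np.vstack(im)[...,::-1])
E
python3 f0.py
```

```text
1.7
t1 [ 0.55713485 -0.06922096  0.12777082  3.85915687] [  7.32072857 221.11340112] 26.583606837606837
t0 220.5 26.601025641025643
t1 220.5 26.586888888888886
```

View pics/fit1.png

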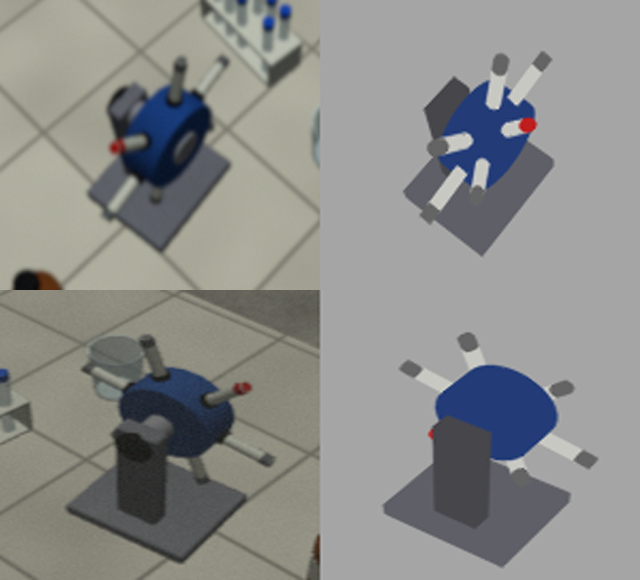

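```bash
python3 -m crank '{"slide":[[0,0,-0.05],[-0.04,-0.03,-0.08],[-0.54,-0.327,-0.13],[-0.54,-0.327,-0.13],[-0.54,-0.327,-0.13],[-0.54,-0.327,-0.13],[-0.54,-0.327,-0.13],[-0.54,-0.327,-0.13]],"roll":[0,0.1,0.994,0.994,0.994,0.994,0.994,0.994],"grip":[0.05,0.05,0.05,0.05,0.05,0.05,0.05,0.05]}' 20
```

```text
time_s: 2.5
position: [0.4239, 0.2065, 0.335]
tool_rot: [[-0.122, 0.993, 0.0], [0.993, 0.122, 0.0], [0.0, 0.0, -1.0]]
ft_force: [0.7, 0.6, 1.2]
grip_width: 0.0499
```

```bash
python3 -m crank '{"slide":[[-0.258,0.128,-0.025],[-0.258,0.128,-0.025],[-0.258,0.128,-0.025],[-0.258,0.128,-0.025],[-0.258,0.128,-0.025],[-0.258,0.128,-0.025],[-0.258,0.128,-0.025],[-0.258,0.128,-0.025]],"roll":[0,0,0,0,0,0,0,0],"grip":[0.05,0.05,0.05,0.05,0.05,0.05,0.05,0.05]}'
python3 - <<'E'
import re
s=open('fit.py').read()
s=s.replace("    def arms():\n        for k in range(6):\n            a=th+k*np.pi/3;d=-np.sin(a)*ey+np.cos(a)*ez;n=np.cross(ex,d)\n","    def arms(front):\n        for k in range(6):\n            a=th+k*np.pi/3;d=-np.sin(a)*ey+np.cos(a)*ez;n=np.cross(ex,d)\n            if (d@(np.array(p['xyz'])-c)>0)!=front: continue\n")
s=s.replace("br();arms_first=True;drum();arms()","br();arms(False);drum();arms(True)").replace("arms();drum();br()","arms(False);drum();arms(True);br()")
open('fit.py','w').write(s)
E
python3 - <<'E'
from fit import *
s=get_image('scene');d=get_image('side');w=snap('wrist','w2.png')
obs0=[(n,p,cv2.imread(f'pics/{n}1.png')[...,::-1]) for n,p in(('scene',s),('side',d))]
x,f=drumfit(obs0,[.5571,-.0692,.128,0]);print(x,np.degrees(x[2:]),f)
obs0=[(n,p,cv2.imread(f'pics/{n}0.png')[...,::-1]) for n,p in(('scene',s),('side',d))]
print(np.degrees(drumfit(obs0,x,True)[0][3]))
print(observe()['time_s'],observe()['position'],observe()['ft_force'])
cv2.imwrite('pics/s2.png',s['frame'][...,::-1])
E
```

```text
time_s: 3.3
position: [0.5833, -0.0318, 0.3591]
tool_rot: [[-0.126, 0.992, -0.001], [0.992, 0.126, 0.0], [0.001, -0.001, -1.0]]
ft_force: [-0.1, 0.8, -0.1]
grip_width: 0.0499
[ 0.55749643 -0.06920618  0.12359605  3.8737918 ] [  7.08153195 221.95192104] 26.63442735042735
221.0
3.45 [ 0.58265173 -0.03015716  0.36000985] [0.11360004 0.18934711 0.25345427]
```

View pics/w2.png

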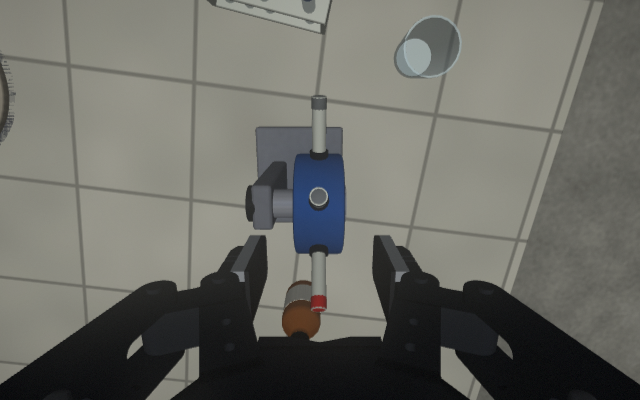

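View pics/s2.png

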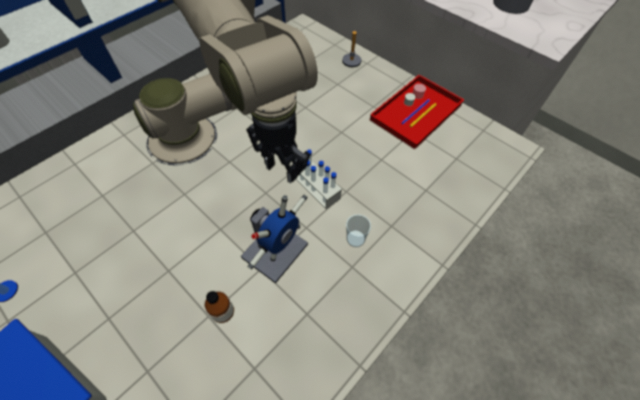

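```bash
cat > wr.py <<'E'
from h import *
from scipy.optimize import least_squares
YAW=.1236
def fitw(p,pts):
    # pts: list of (k,u,v) arm tips: k=0 red, angle=th+60k ; tip end centre
    def pred(par,k):
        x,y,th=par;a=th+k*np.pi/3
        ex=np.array([np.cos(YAW),np.sin(YAW),0]);ey=np.array([-np.sin(YAW),np.cos(YAW),0])
        X=np.array([x,y,.16])+.115*(-np.sin(a)*ey+np.cos(a)*np.array([0,0,1]))
        return proj(p,X)
    f=lambda par:np.concatenate([pred(par,k)-[u,v] for k,u,v in pts])
    r=least_squares(f,[.587,-.0655,np.radians(41)]);return r.x[:2],np.degrees(r.x[2]),r.fun.round(1)
E
python3 - <<'E'
from wr import *
w=get_image('wrist');print(fitw(w,[(0,318.5,309),(-1,318.5,196),(-2,319,97)]))
for d in (w['xyz'],w['rotation']):print(np.round(d,3).tolist())
E
```

```text
(array([ 0.58722547, -0.06717785]), np.float64(40.4885527638122), array([-0.4,  0.6,  0.2, -0.1,  0.2, -0.4]))
[0.575, 0.035, 0.503]
[[0.992, 0.124, 0.035], [0.129, -0.957, -0.26], [0.001, 0.262, -0.965]]
```

```bash
python3 -m crank '{"slide":[[-0.0045,0,0.045],[-0.0045,0,0.09],[-0.0045,0,0.125],[-0.0045,0,0.129],[-0.0045,0,0.129],[-0.0045,0,0.129],[-0.0045,0,0.129],[-0.0045,0,0.129]],"roll":[0,0,0,0,0,0,0,0],"grip":[0.05,0.05,0.05,0.05,0.05,0.01,0.0,0.0]}' 20
python3 - <<'E'
from h import *
F=[]
for i in range(4):
    w=snap('wrist','w3.png');F.append(observe()['ft_force'])
o=observe();print(o['position'],o['grip_width'],np.round(F,2).tolist())
E
```

```text
time_s: 4.3
position: [0.5825, -0.0356, 0.2325]
tool_rot: [[-0.128, 0.992, -0.002], [0.992, 0.128, -0.001], [-0.0, -0.002, -1.0]]
ft_force: [-8.4, 0.4, 4.2]
grip_width: 0.0131
[ 0.58255711 -0.035559    0.23243046] 0.013361439498499056 [[-9.63, 0.51, 7.56], [-10.93, 1.19, 8.33], [-9.7, 1.22, 7.79], [-9.27, 0.03, 7.4]]
```

View pics/w3.png

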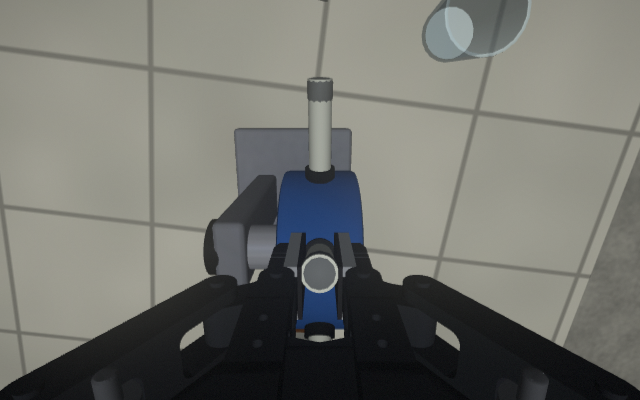

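```bash
cat > arc.py <<'E'
import sys,math
a0,st,n,r=map(float,sys.argv[1:5])
for i in range(1,int(n)+1):
    a=a0+st*i;print('[%.3f,0,%.3f]'%(-r*math.sin(math.radians(a))+r*math.sin(math.radians(a0)),r*math.cos(math.radians(a0))-r*math.cos(math.radians(a))),end=',')
print()
E
python3 arc.py -18.6 4 8 .0965;python3 arc.py 13.4 4 8 .0965;python3 arc.py 45.4 -4 8 .0965;python3 arc.py 13.4 -4 8 .0965;python3 arc.py -18.6 -4 8 .0965
```

```text
[-0.006,0,-0.002],[-0.013,0,-0.003],[-0.020,0,-0.004],[-0.026,0,-0.005],[-0.033,0,-0.005],[-0.040,0,-0.005],[-0.047,0,-0.004],[-0.053,0,-0.002],
[-0.006,0,0.002],[-0.013,0,0.004],[-0.019,0,0.007],[-0.025,0,0.010],[-0.031,0,0.013],[-0.036,0,0.017],[-0.041,0,0.021],[-0.046,0,0.026],
[0.005,0,-0.005],[0.010,0,-0.009],[0.016,0,-0.013],[0.021,0,-0.016],[0.027,0,-0.019],[0.033,0,-0.022],[0.040,0,-0.024],[0.046,0,-0.026],
[0.007,0,-0.001],[0.013,0,-0.002],[0.020,0,-0.003],[0.027,0,-0.003],[0.033,0,-0.002],[0.040,0,-0.001],[0.047,0,0.000],[0.053,0,0.002],
[0.006,0,0.002],[0.012,0,0.005],[0.018,0,0.008],[0.024,0,0.012],[0.029,0,0.016],[0.035,0,0.020],[0.039,0,0.025],[0.044,0,0.030],
```

```bash
python3 -m crank '{"slide":[[-0.006,-0.002,-0.002],[-0.013,-0.002,-0.003],[-0.020,-0.002,-0.004],[-0.026,-0.002,-0.005],[-0.033,-0.002,-0.005],[-0.040,-0.002,-0.005],[-0.047,-0.002,-0.004],[-0.053,-0.002,-0.002]],"roll":[0,0,0,0,0,0,0,0],"grip":[0,0,0,0,0,0,0,0]}' 20
python3 - <<'E'
from h import *
o=observe();print(np.round(o['ft_force'],2))
w=snap('wrist','w4.png');o=observe();print(o['position'],np.round(o['ft_force'],2))
E
python3 -m crank '{"slide":[[-0.006,0,0.002],[-0.013,0,0.004],[-0.019,0,0.007],[-0.025,0,0.010],[-0.031,0,0.013],[-0.036,0,0.017],[-0.041,0,0.021],[-0.046,0,0.026]],"roll":[0,0,0,0,0,0,0,0],"grip":[0,0,0,0,0,0,0,0]}' 20
python3 - <<'E'
from h import *
o=observe();print(np.round(o['ft_force'],2))
w=snap('wrist','w5.png');o=observe();print(o['position'],np.round(o['ft_force'],2))
E
```

```text
time_s: 5.3
position: [0.5892, -0.0888, 0.234]
tool_rot: [[-0.128, 0.992, 0.003], [0.992, 0.128, -0.001], [-0.001, 0.003, -1.0]]
ft_force: [1.3, 1.9, 7.7]
grip_width: 0.0133
[1.34 1.91 7.74]
[ 0.58935533 -0.08984532  0.23365412] [2.84 0.6  6.22]
time_s: 6.15
position: [0.5951, -0.1353, 0.207]
tool_rot: [[-0.127, 0.992, 0.002], [0.992, 0.127, -0.002], [-0.002, 0.002, -1.0]]
ft_force: [5.6, -0.7, 3.0]
grip_width: 0.0134
[ 5.57 -0.75  2.97]
[ 0.59518285 -0.13612033  0.20605716] [ 8.49 -2.45  3.46]
```

View pics/w5.png

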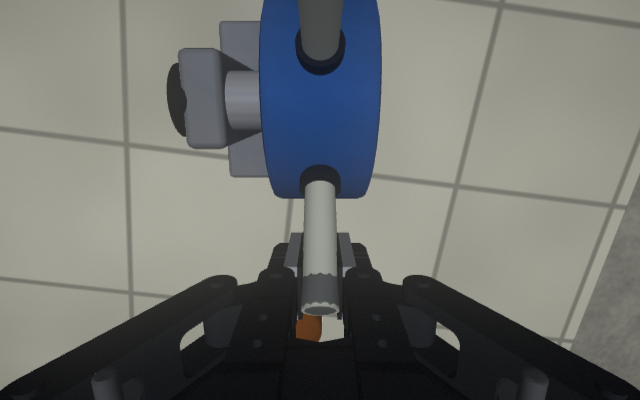

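```bash
python3 -m crank '{"slide":[[0,0,0],[0,0,0],[0,0,0],[0,0,0],[0,0,-0.04],[0,0,-0.08],[0,0,-0.1],[0,0,-0.1]],"roll":[0,0,0,0,0,0,0,0],"grip":[0.05,0.05,0.05,0.05,0.05,0.05,0.05,0.05]}' 20
cat > look.py <<'E'
import sys
from fit import *
s=get_image('scene');d=get_image('side');w=snap('wrist',sys.argv[1]+'.png')
for n,p in(('scene',s),('side',d)): cv2.imwrite(f'pics/{sys.argv[1]}_{n}.png',p['frame'][...,::-1])
a,b,c,e=ROI['scene'];A,B,C,D=ROI['side']
cv2.imwrite('pics/%s_c.png'%sys.argv[1],np.hstack([cv2.resize(s['frame'][c:e,a:b],(380,330)),cv2.resize(d['frame'][C:D,A:B],(286,330)),])[...,::-1])
o=observe();print(o['time_s'],o['position'],np.round(o['ft_force'],2))
E
python3 look.py L1
```

```text
time_s: 7.0
position: [0.5949, -0.1342, 0.3099]
tool_rot: [[-0.128, 0.992, 0.005], [0.992, 0.128, -0.003], [-0.003, 0.005, -1.0]]
ft_force: [-0.1, -0.2, -0.8]
grip_width: 0.0503
7.15 [ 0.5939954  -0.13393777  0.30520038] [-0.01 -0.12 -0.22]
```

View pics/L1.png

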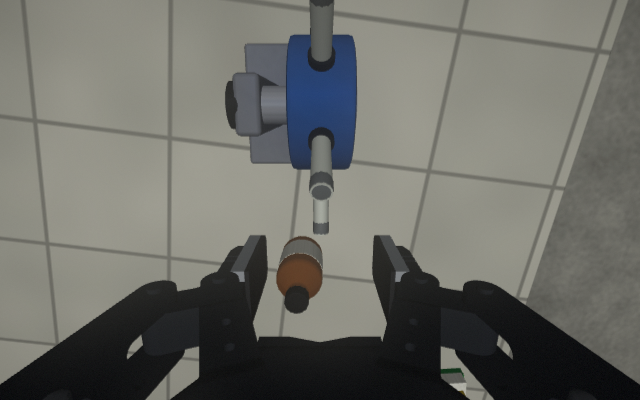

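View pics/L1_c.png

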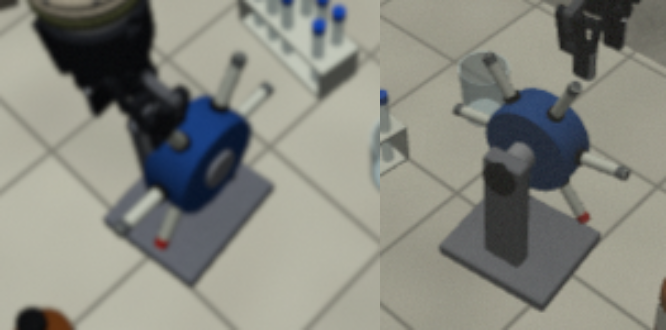

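```bash
cat >> wr.py <<'E'
E
cat > tip.py <<'E'
import sys,json
from wr import *
# usage: tip.py pts ; axle fixed, arm angles by 1D search in the last wrist view
w=snap('wrist',sys.argv[1]+'.png')
YAW_=YAW
ex=np.array([np.cos(YAW),np.sin(YAW),0]);ey=np.array([-np.sin(YAW),np.cos(YAW),0])
o=observe();print(o['time_s'],np.round(o['ft_force'],2))
for a in range(-90,121,10):
    X=np.array([.5872,-.0665,.16])+.115*(-np.sin(np.radians(a))*ey+np.cos(np.radians(a))*np.array([0,0,1]))
    print(a,proj(w,X).round(0).tolist(),end=' ')
E
python3 tip.py L2; python3 - <<'E'
from fit import *
s=get_image('scene');d=get_image('side')
obs=[(n,p,cv2.imread(f'pics/L1_{n}.png')[...,::-1]) for n,p in(('scene',s),('side',d))]
obs2=[('scene',s,s['frame']),('side',d,d['frame'])]
for o in (obs,obs2): print(np.degrees(drumfit(o,[.5573,-.0695,.1236,0],True)[0][3]))
print(observe()['time_s'])
E
```

```text
7.2 [ 0.03  0.63 -0.44]
-90 [322.0, -50.0] -80 [322.0, -60.0] -70 [323.0, -66.0] -60 [323.0, -65.0] -50 [323.0, -56.0] -40 [323.0, -39.0] -30 [323.0, -12.0] -20 [323.0, 23.0] -10 [323.0, 62.0] 0 [322.0, 103.0] 10 [322.0, 142.0] 20 [322.0, 175.0] 30 [321.0, 201.0] 40 [321.0, 221.0] 50 [321.0, 233.0] 60 [321.0, 239.0] 70 [321.0, 240.0] 80 [321.0, 236.0] 90 [321.0, 230.0] 100 [321.0, 221.0] 110 [321.0, 211.0] 120 [321.0, 198.0] 23.0
214.50000000000003
7.3
```

View pics/L2.png

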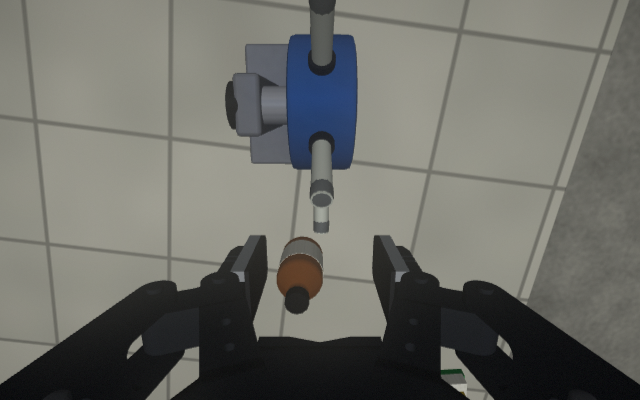

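```bash
for i in 1 2; do python3 -m crank '{"slide":[[0,0,-0.01],[0,0,-0.01],[0,0,-0.01],[0,0,-0.01],[0,0,-0.01],[0,0,-0.01],[0,0,-0.01],[0,0,-0.01]],"roll":[0,0,0,0,0,0,0,0],"grip":[0.05,0.05,0.05,0.05,0.05,0.05,0.05,0.05]}' 20 | head -1; python3 - <<E
from h import *
snap('scene','t$i.png');snap('wrist','tw$i.png')
E
done
python3 look.py L3; python3 tip.py L3b;python3 - <<'E'
import cv2,numpy as np
I=[cv2.resize(cv2.imread(f'pics/{n}.png')[170:300,200:350],(300,260)) for n in('t1','t2')]
J=[cv2.resize(cv2.imread(f'pics/{n}.png')[0:260,220:420],(240,312))  for n in('tw1','tw2','L3b')]
cv2.imwrite('pics/m.png',np.hstack(I));cv2.imwrite('pics/mw.png',np.hstack(J))
E
```

```text
time_s: 8.1
time_s: 9.0
9.25 [ 0.59435616 -0.1341103   0.32661278] [-0.54  0.97 -0.08]
9.3 [0.4  0.02 0.28]
-90 [321.0, -38.0] -80 [321.0, -47.0] -70 [321.0, -51.0] -60 [322.0, -49.0] -50 [322.0, -41.0] -40 [322.0, -24.0] -30 [322.0, 1.0] -20 [322.0, 32.0] -10 [321.0, 67.0] 0 [321.0, 103.0] 10 [321.0, 138.0] 20 [321.0, 168.0] 30 [321.0, 192.0] 40 [320.0, 210.0] 50 [320.0, 222.0] 60 [320.0, 228.0] 70 [320.0, 230.0] 80 [320.0, 227.0] 90 [320.0, 222.0] 100 [320.0, 214.0] 110 [320.0, 204.0] 120 [320.0, 193.0]
```

View pics/m.png

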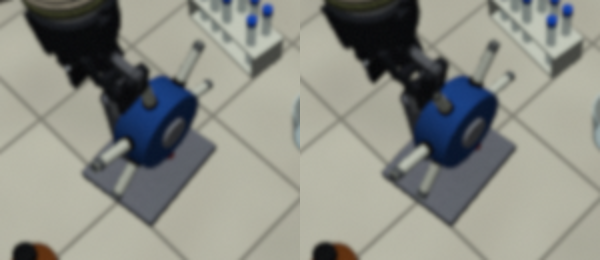

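View pics/mw.png

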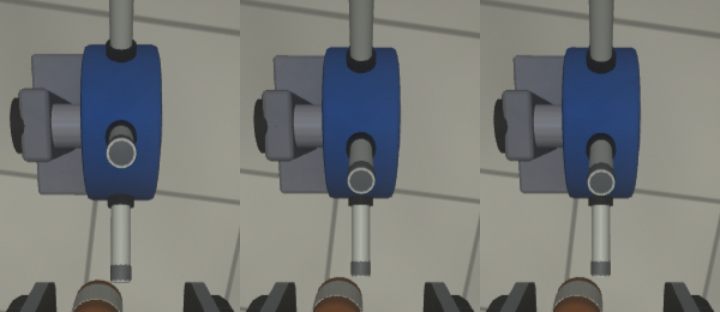

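View pics/L3_c.png

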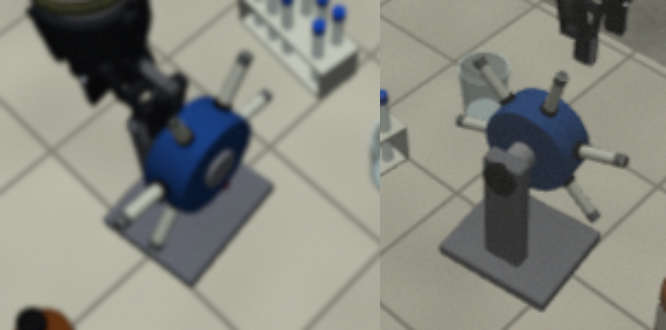

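```bash
python3 -m crank '{"slide":[[0.04,0,0],[0.08,0,0],[0.12,0,0],[0.137,0,0],[0.137,0,0.02],[0.137,0,0.05],[0.137,0,0.05],[0.137,0,0.05]],"roll":[-0.015,-0.015,-0.015,-0.015,-0.015,-0.015,-0.015,-0.015],"grip":[0.05,0.05,0.05,0.05,0.05,0.05,0.05,0.05]}' 20; python3 tip.py L4
```

```text
time_s: 10.1
position: [0.5771, 0.0013, 0.2772]
tool_rot: [[-0.142, 0.99, -0.0], [0.99, 0.142, -0.0], [-0.0, -0.0, -1.0]]
ft_force: [-0.6, 0.0, 0.7]
grip_width: 0.0502
10.15 [-0.06  0.52  0.1 ]
-90 [322.0, 132.0] -80 [322.0, 137.0] -70 [322.0, 147.0] -60 [322.0, 164.0] -50 [322.0, 187.0] -40 [322.0, 218.0] -30 [321.0, 253.0] -20 [321.0, 291.0] -10 [320.0, 329.0] 0 [319.0, 362.0] 10 [319.0, 389.0] 20 [318.0, 408.0] 30 [318.0, 419.0] 40 [317.0, 422.0] 50 [317.0, 419.0] 60 [317.0, 411.0] 70 [317.0, 400.0] 80 [317.0, 386.0] 90 [317.0, 370.0] 100 [317.0, 354.0] 110 [317.0, 337.0] 120 [318.0, 320.0]
```

View pics/L4.png

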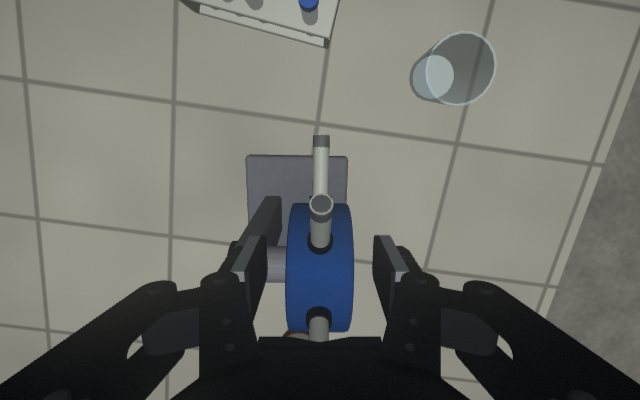

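```bash
python3 -m crank '{"slide":[[0,0,0.03],[0,0,0.06],[0,0,0.068],[0,0,0.068],[0,0,0.068],[0,0,0.068],[0,0,0.068],[0,0,0.068]],"roll":[0,0,0,0,0,0,0,0],"grip":[0.05,0.05,0.05,0.02,0.0,0.0,0.0,0.0]}' 20; python3 - <<'E'
from h import *
for i in range(3):
    snap('wrist','w6.png');o=observe();print(o['position'],np.round(o['ft_force'],2),o['grip_width'])
E
python3 arc.py -45 4 8 .097;python3 arc.py -13 4 8 .097;python3 arc.py 19 4 8 .097
```

```text
time_s: 10.95
position: [0.5777, 0.0019, 0.2103]
tool_rot: [[-0.142, 0.99, 0.004], [0.99, 0.142, -0.0], [-0.001, 0.004, -1.0]]
ft_force: [1.8, 1.6, 5.3]
grip_width: 0.0134
[0.57771011 0.00189694 0.21027601] [1.98 2.03 6.01] 0.013473099220033084
[0.57771382 0.00189772 0.21025283] [2.35 1.24 5.7 ] 0.013533958201152866
[0.5777013  0.00188471 0.21025493] [1.18 0.81 6.12] 0.013476198992443065
[-0.005,0,-0.005],[-0.010,0,-0.009],[-0.016,0,-0.013],[-0.022,0,-0.016],[-0.028,0,-0.019],[-0.034,0,-0.022],[-0.040,0,-0.024],[-0.047,0,-0.026],
[-0.007,0,-0.001],[-0.013,0,-0.002],[-0.020,0,-0.002],[-0.027,0,-0.002],[-0.034,0,-0.002],[-0.040,0,-0.001],[-0.047,0,0.001],[-0.053,0,0.003],
[-0.006,0,0.002],[-0.012,0,0.005],[-0.018,0,0.009],[-0.024,0,0.012],[-0.029,0,0.016],[-0.035,0,0.021],[-0.039,0,0.026],[-0.044,0,0.031],
```

```bash
python3 -m crank '{"slide":[[-0.005,0,-0.005],[-0.010,0,-0.009],[-0.016,0,-0.013],[-0.022,0,-0.016],[-0.028,0,-0.019],[-0.034,0,-0.022],[-0.040,0,-0.024],[-0.047,0,-0.026]],"roll":[0,0,0,0,0,0,0,0],"grip":[0,0,0,0,0,0,0,0]}' 20
python3 -m crank '{"slide":[[-0.007,0,-0.001],[-0.013,0,-0.002],[-0.020,0,-0.002],[-0.027,0,-0.002],[-0.034,0,-0.002],[-0.040,0,-0.001],[-0.047,0,0.001],[-0.053,0,0.003]],"roll":[0,0,0,0,0,0,0,0],"grip":[0,0,0,0,0,0,0,0]}' 20
python3 -m crank '{"slide":[[-0.006,0,0.002],[-0.012,0,0.005],[-0.018,0,0.009],[-0.024,0,0.012],[-0.029,0,0.016],[-0.035,0,0.021],[-0.039,0,0.026],[-0.044,0,0.031]],"roll":[0,0,0,0,0,0,0,0],"grip":[0,0,0,0,0,0,0,0]}' 20
```

```text
time_s: 11.9
position: [0.5836, -0.0446, 0.2347]
tool_rot: [[-0.143, 0.99, -0.0], [0.99, 0.143, 0.001], [0.001, 0.0, -1.0]]
ft_force: [2.9, 4.1, -2.1]
grip_width: 0.0136
time_s: 12.7
position: [0.5906, -0.098, 0.2321]
tool_rot: [[-0.142, 0.99, -0.001], [0.99, 0.142, -0.001], [-0.001, -0.001, -1.0]]
ft_force: [-4.2, 1.9, 4.6]
grip_width: 0.0133
time_s: 13.5
position: [0.5964, -0.143, 0.2019]
tool_rot: [[-0.141, 0.99, -0.001], [0.99, 0.141, -0.004], [-0.004, -0.002, -1.0]]
ft_force: [-8.9, -3.2, 8.0]
grip_width: 0.0129
```

```bash
python3 look.py L5; python3 -m crank '{"slide":[[0,0,0],[0,0,0],[0,0,0],[0,0,-0.03],[0,0,-0.07],[0,0,-0.11],[0,0,-0.12],[0,0,-0.12]],"roll":[0,0,0,0,0,0,0,0],"grip":[0.05,0.05,0.05,0.05,0.05,0.05,0.05,0.05]}' 20; python3 tip.py L6
python3 -m crank '{"slide":[[0,0,0],[0,0,0],[0,0,0],[0,0,0],[0,0,0],[0,0,0],[0,0,0],[0,0,0]],"roll":[0,0,0,0,0,0,0,0],"grip":[0.05,0.05,0.05,0.05,0.05,0.05,0.05,0.05]}' 20; python3 tip.py L7
python3 -m crank '{"slide":[[0,0,0],[0,0,0],[0,0,0],[0,0,0],[0,0,0],[0,0,0],[0,0,0],[0,0,0]],"roll":[0,0,0,0,0,0,0,0],"grip":[0.05,0.05,0.05,0.05,0.05,0.05,0.05,0.05]}' 20; python3 tip.py L8; python3 look.py L9
python3 - <<'E'
import cv2,numpy as np
J=[cv2.resize(cv2.imread(f'pics/{n}.png')[0:300,240:400],(192,360))  for n in('L5','L6','L7','L8')]
cv2.imwrite('pics/mw2.png',np.hstack(J))
E
```

```text
13.65 [ 0.59633909 -0.14336494  0.20122675] [-6.81 -4.57  6.26]
time_s: 14.45
position: [0.5978, -0.1409, 0.322]
tool_rot: [[-0.143, 0.99, 0.003], [0.99, 0.143, -0.002], [-0.002, 0.003, -1.0]]
ft_force: [1.1, 0.5, -1.3]
grip_width: 0.0502
14.5 [ 0.01 -0.47 -0.85]
-90 [321.0, -52.0] -80 [321.0, -62.0] -70 [321.0, -67.0] -60 [321.0, -66.0] -50 [321.0, -58.0] -40 [321.0, -41.0] -30 [321.0, -17.0] -20 [320.0, 15.0] -10 [319.0, 52.0] 0 [319.0, 90.0] 10 [318.0, 126.0] 20 [317.0, 157.0] 30 [317.0, 183.0] 40 [317.0, 202.0] 50 [316.0, 215.0] 60 [316.0, 222.0] 70 [316.0, 224.0] 80 [316.0, 222.0] 90 [316.0, 216.0] 100 [316.0, 209.0] 110 [317.0, 199.0] 120 [317.0, 188.0] time_s: 15.3
position: [0.5974, -0.1408, 0.3206]
tool_rot: [[-0.143, 0.99, -0.0], [0.99, 0.143, -0.0], [-0.0, -0.0, -1.0]]
ft_force: [-0.1, 0.5, -0.0]
grip_width: 0.05
15.35 [ 0.89 -0.36  0.72]
-90 [322.0, -52.0] -80 [322.0, -62.0] -70 [322.0, -67.0] -60 [322.0, -66.0] -50 [322.0, -58.0] -40 [322.0, -42.0] -30 [321.0, -17.0] -20 [321.0, 15.0] -10 [320.0, 52.0] 0 [319.0, 90.0] 10 [319.0, 126.0] 20 [318.0, 158.0] 30 [318.0, 184.0] 40 [317.0, 203.0] 50 [317.0, 216.0] 60 [317.0, 223.0] 70 [317.0, 225.0] 80 [317.0, 223.0] 90 [317.0, 217.0] 100 [317.0, 210.0] 110 [317.0, 200.0] 120 [318.0, 188.0] time_s: 16.15
position: [0.5974, -0.1408, 0.3206]
tool_rot: [[-0.143, 0.99, -0.0], [0.99, 0.143, -0.0], [-0.0, -0.0, -1.0]]
ft_force: [0.0, 0.2, -0.3]
grip_width: 0.0499
16.2 [-0.43  0.74 -0.22]
-90 [322.0, -52.0] -80 [322.0, -62.0] -70 [322.0, -67.0] -60 [322.0, -66.0] -50 [322.0, -58.0] -40 [322.0, -42.0] -30 [321.0, -17.0] -20 [321.0, 15.0] -10 [320.0, 52.0] 0 [319.0, 90.0] 10 [319.0, 126.0] 20 [318.0, 158.0] 30 [318.0, 184.0] 40 [317.0, 203.0] 50 [317.0, 216.0] 60 [317.0, 223.0] 70 [317.0, 225.0] 80 [317.0, 223.0] 90 [317.0, 217.0] 100 [317.0, 210.0] 110 [317.0, 200.0] 120 [318.0, 188.0] 16.35 [ 0.59740234 -0.14074276  0.32058032] [-0.06 -0.16  0.78]
```

View pics/mw2.png

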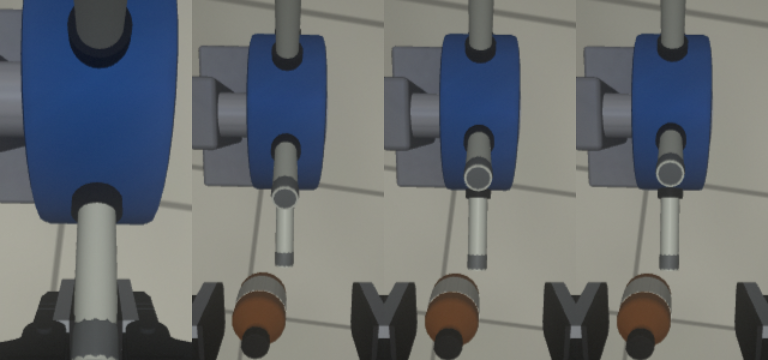

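View pics/L9_c.png

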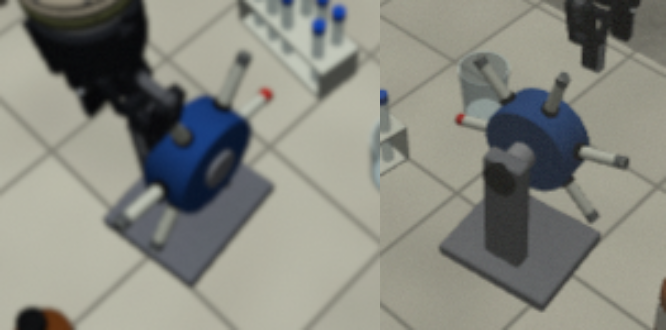

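View pics/L5_c.png

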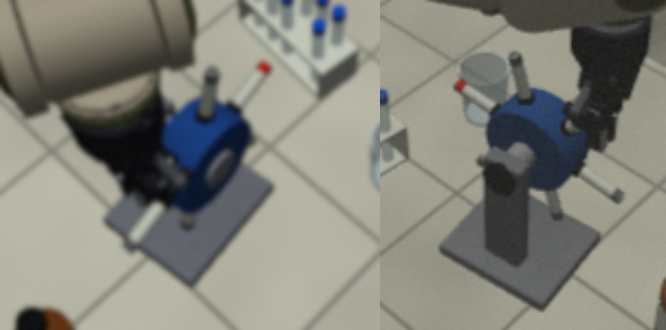

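```bash
python3 -m crank '{"slide":[[0.04,0,0],[0.05,-0.001,0],[0.05,-0.001,0.02],[0.05,-0.001,0.03],[0.05,-0.001,0.03],[0.05,-0.001,0.03],[0.05,-0.001,0.03],[0.05,-0.001,0.03]],"roll":[0,0,0,0,0,0,0,0],"grip":[0.05,0.05,0.05,0.05,0.05,0.05,0.05,0.05]}' 20; python3 tip.py L10
```

```text
time_s: 17.15
position: [0.5895, -0.0917, 0.2912]
tool_rot: [[-0.142, 0.99, 0.001], [0.99, 0.142, -0.0], [-0.001, 0.001, -1.0]]
ft_force: [0.4, -0.1, 0.1]
grip_width: 0.0501
17.2 [ 0.31 -0.93  0.31]
-90 [323.0, 6.0] -80 [324.0, -0.0] -70 [324.0, -1.0] -60 [324.0, 5.0] -50 [324.0, 19.0] -40 [324.0, 42.0] -30 [323.0, 72.0] -20 [323.0, 109.0] -10 [322.0, 150.0] 0 [321.0, 189.0] 10 [320.0, 225.0] 20 [320.0, 254.0] 30 [319.0, 275.0] 40 [319.0, 289.0] 50 [318.0, 296.0] 60 [318.0, 297.0] 70 [318.0, 294.0] 80 [318.0, 287.0] 90 [318.0, 277.0] 100 [318.0, 266.0] 110 [318.0, 252.0] 120 [318.0, 238.0]
```

View pics/L10.png

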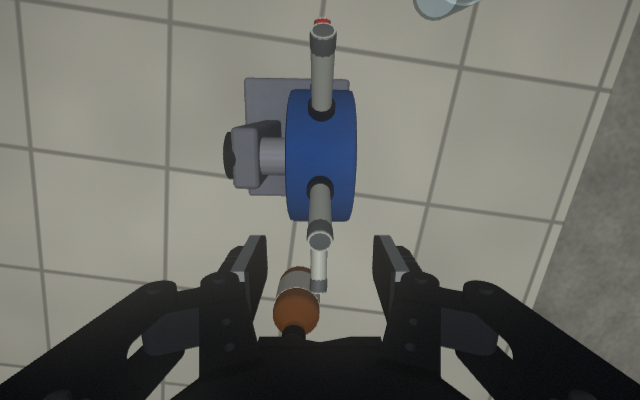

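```bash
python3 -m crank '{"slide":[[0,0,0.03],[0,0,0.055],[0,0,0.0565],[0,0,0.0565],[0,0,0.0565],[0,0,0.0565],[0,0,0.0565],[0,0,0.0565]],"roll":[0,0,0,0,0,0,0,0],"grip":[0.05,0.05,0.05,0.02,0.0,0.0,0.0,0.0]}' 20; python3 arc.py 15 -4 8 .097
```

```text
time_s: 18.0
position: [0.5897, -0.0917, 0.2357]
tool_rot: [[-0.142, 0.99, 0.003], [0.99, 0.142, -0.001], [-0.002, 0.002, -1.0]]
ft_force: [-1.4, -0.4, 6.5]
grip_width: 0.0135
[0.007,0,-0.002],[0.013,0,-0.003],[0.020,0,-0.003],[0.027,0,-0.003],[0.034,0,-0.003],[0.040,0,-0.002],[0.047,0,-0.001],[0.053,0,0.001],
```

```bash
python3 -m crank '{"slide":[[0.007,0,-0.002],[0.013,0,-0.003],[0.020,0,-0.003],[0.027,0,-0.003],[0.034,0,-0.003],[0.040,0,-0.002],[0.047,0,-0.001],[0.050,0,0]],"roll":[0,0,0,0,0,0,0,0],"grip":[0,0,0,0,0,0,0,0]}' 30
python3 -m crank '{"slide":[[0,0,0],[0,0,0],[0,0,0],[0,0,0],[0,0,0],[0,0,0],[0,0,0],[0,0,0]],"roll":[0,0,0,0,0,0,0,0],"grip":[0,0,0,0,0,0,0,0]}' 30
python3 look.py L11; python3 tip.py L12;  python3 - <<'E'
from h import *
for n in('rack','bottle','beaker'):
    o=[]
    for c in('scene','side'):
        p=get_image(c);r=silhouettes(n,p)
        if r:print(n,c,np.round(r[0]['box'],1),round(r[0]['confidence'],2))
o=observe();print(o['time_s'],o['ft_force'],o['grip_width'])
E
```

```text
time_s: 18.8
position: [0.5831, -0.0413, 0.2349]
tool_rot: [[-0.143, 0.99, 0.003], [0.99, 0.143, -0.001], [-0.001, 0.003, -1.0]]
ft_force: [5.5, -3.0, 3.7]
grip_width: 0.0129
time_s: 19.6
position: [0.583, -0.0411, 0.2349]
tool_rot: [[-0.143, 0.99, 0.003], [0.99, 0.143, 0.0], [-0.0, 0.003, -1.0]]
ft_force: [5.2, 0.3, 3.5]
grip_width: 0.0131
19.75 [ 0.58305201 -0.04109875  0.23485485] [4.5  0.69 2.63]
19.8 [ 5.5  -0.17  2.91]
-90 [323.0, 69.0] -80 [323.0, 68.0] -70 [323.0, 74.0] -60 [324.0, 89.0] -50 [324.0, 115.0] -40 [323.0, 152.0] -30 [323.0, 199.0] -20 [322.0, 252.0] -10 [321.0, 306.0] 0 [320.0, 354.0] 10 [319.0, 392.0] 20 [318.0, 418.0] 30 [317.0, 431.0] 40 [317.0, 434.0] 50 [316.0, 429.0] 60 [316.0, 418.0] 70 [316.0, 404.0] 80 [316.0, 386.0] 90 [316.0, 368.0] 100 [316.0, 349.0] 110 [317.0, 329.0] 120 [317.0, 309.0] rack scene [319.  182.1  42.7  56.3] 0.95
rack side [252.7 230.2  59.6  61.1] 0.57
bottle scene [222.4 307.4  26.6  28.3] 0.87
bottle side [409.6 303.9  31.1  47.5] 0.71
beaker scene [358.4 229.9  23.9  36.4] 0.73
beaker side [316.6 208.1  22.5  32.7] 0.64
20.4 [4.53726634 0.90427118 4.17690186] 0.013390724906788361
```

View pics/L11_c.png

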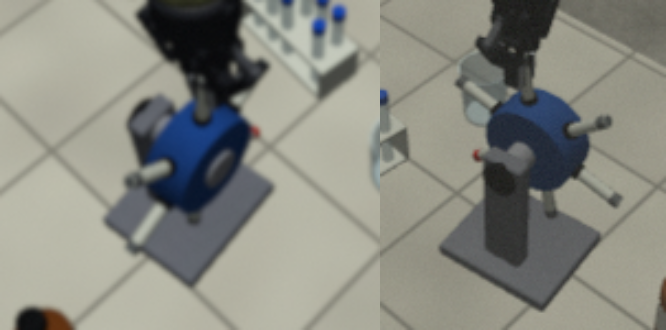

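View pics/L12.png

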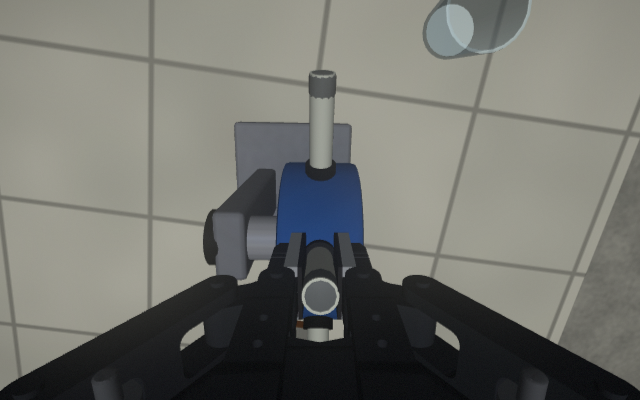

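```bash
python3 - <<'E'
from rig import close_job
print(close_job())
E
```

```text
the job is handed in; nothing more can be done
None
```

I found the heavy side by letting the wheel sink from both directions, turned it to straight down, and handed the job in with the wheel still gripped by an arm. `close_job()` gave no verdict.

- **Finding the heavy side:** I turned the wheel by an arm and let go on each side of the bottom. Red-arm angles here are measured from straight up, turning towards −y. The wheel came to rest with the red arm at about 195° after sinking one way and about 255° after sinking the other. That puts the heavy side straight down at about 225°, with about 30° of drag on each side, inside the stated 25 to 40°.
- **Start position:** this fits what I saw at the start, when the heavy side was almost straight up and the wheel stayed where it was.
- **Last checks:** the tool position puts the red arm at 225°, and the wrist picture reads about 228°. Both are well within the 18° allowed. The wheel stayed still, the fingers were closed on the arm (13 mm opening, grip command 30 N), and the clock read about 20 s.
- **Bystanders:** the rack, bottle and beaker were within about 2 px of their starting places in both views. The one exception was the rack's centre in the side view, off by 2.4 px.
- **What was less clear:** the force readings were too mixed with the grip's own pull to give the angle, so it rests on the two resting positions instead.

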